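# Sift the chokes from a tipping pan past a held card

## Robot

A 6-joint arm with a two-finger parallel gripper is mounted at the origin on the work surface. World frame = base frame: x ahead of the robot, y to its left, z up, the work surface at z = 0. Lengths are in m, angles in rad, forces in N, time in s.
With the tool pointing down it reaches from about 0.35 to 0.775 m from the base axis. Payload 7.3 kg.
Tool frame: the origin (TCP) lies at the centre of the arm's flange, where the gripper is bolted on; the fingertips stand 178 mm ahead of it and the grasp point (between the pads) lies 159 mm ahead of it; x points along the fingers, y is the direction in which the jaws open and shut, and the axes are right-handed (so a half turn about x gives the same grasp; the last joint's range is limited). The gripper opens to 92 mm and grips with 3 to 60 N. Pads are 19 mm wide; open, the fingers measure 130 mm over their backs; the gripper's body (75 mm by 190 mm) begins 47 mm behind the grasp point.
Start: joints at [1.189, 0.342, 1.524, -0, 1.275, -0.146], TCP at [0.123, 0.51, 0.405] pointing down, gripper open.
Joint ranges: [-2.53, 2.53], [-0.77, 2.02], [0.04, 2.7], [-1, 4.14], [0.28, 2.66], [-3.11, 3.11]. Speed limits (rad/s): [2.57, 2.57, 3.14, 3.14, 3.14, 3.14].

## Interface

Orientations are given as [roll, pitch, yaw] about the fixed x, y, z axes, in that order (R = Rz(yaw) Ry(pitch) Rx(roll)).
In Python, from cell import readout, cams, workorder gives the robot as it stands.
- The arm moves only by the shell command python3 -m inch 'ROWS' [FORCE]. ROWS is text: rows parted by semicolons, each of 5 numbers parted by spaces: the shift along the world's x, y, z in mm, then the turn about the world's z in rad, then the opening, from 0 (shut) to 1 (fully open). A call has 1 to 8 rows; each row shifts and turns the commanded pose from where the row before left it; what a row does not reach is not made up. A row lasts 1/12 s, in which the tool goes at most 41.7 mm and 7.16 degrees, less where a joint would pass 70% of its speed; a pose out of reach is approached as far as the arm can. A call is refused whole if a number of a shift passes 41.7 or a number of a turn 0.125, either way. A call with a gripper value outside its range is refused whole. The fingers move at their own pace and stop on an object; FORCE is the grip in N (left out, the last holds). Time passes only in rows, so rows that do not move let the fingers close. It gives the time, the measured TCP pose, the force and the opening at its end, in the units of the state.
- readout.observe(): the state, without advancing time (a new reading comes with each control period).
- cams.read_camera(name): name is "scene" or "side" or "wrist"; returns a dict with "color" (400x640x3 uint8, red, green, blue), "fx", "fy", "cx", "cy" (pixels), "world_to_cam" (4x4, takes a point from world to camera coordinates); the wrist camera has in their place "T_tool_cam" (4x4, takes a point from camera to tool coordinates, whose origin is the TCP and whose axes are the tool frame's). Camera axes: x right, y down, z forward; pixel columns grow to the right and rows downward; lengths in m; the calibration is good to about 2 mm. A picture is of the moment at which its call begins: read the wrist's pose just before it. There is no depth.
- workorder.hand_in(): hands the job in, once; it reports no verdict.
The state is a dict: "time": time; "qpos": joint angles; "qvel": joint speeds; "joint_efforts": joint torques, N m; "tool_pos": TCP position; "tool_rot": TCP orientation; "contact_force": force on the tool from outside, world axes, zero at the start; "torque": the same for the moment, N m; "opening": finger opening in m.
Only numpy, scipy, OpenCV 4.12 (cv2) and the standard library are available. Lean on these libraries where they do the work, as an engineer would, in place of code of your own. Each camera call takes 0.05 s, during which the arm holds its last target.

## Task

The orange card lies flat on the carton: first lean it in the wooden rest and let go, so that you can take it again by its upper long edge. Then, with the card held upright and square across the mouth of the sprung tipping pan so that it blocks most of the mouth, press the lip down with the card and let both green chokes slide out into the blue tray through the gap at its end, while the big yellow transformer stays in the pan. Finally let the pan come back level and lean the card in the rest again; the gripper itself must not touch the pan or the coils, and leave the bottle, meter and solder spool where they stand.

Things in the scene. Friction and masses are not known exactly. Their poses are not given: they have to be found in the camera images.
- card: Stiff orange plastic card, 68 x 160 x 6 mm, about 70 g. Origin at its centre; x along the 68 mm side, y along the 160 mm side, z through the 6 mm thickness. Its surface is smooth. Starts lying flat, centred within 6 mm on the carton, 160 mm side along the carton's, z up.
- carton: Cardboard carton fixed to the bench, 46 mm (x) by 130 mm (y), 40 mm high, that carries the card at the start: 11 mm of card overhang it on each long side. Origin at the centre of its underside.
- rest: Wooden leaning rest for the card, fixed. Origin: centre of its underside; base plate 110 mm (x) by 150 (y), 8 thick. Two brackets 18 mm wide at y = -61 and +61 mm, 104 mm free between them. Each has a ramp rising towards +x at 45 degrees, from x -25, z 65 mm to x 7, z 97, and at its low end a lip square to the ramp, 20 mm proud. The card lies on both ramps, one 160 mm edge on the lips, along y.
- rest_seat (a point): Where the card's centre is when it leans properly in the rest: 34 mm up the ramp from the lips, 3 mm off it (x -3, z 91 mm in the rest's frame). Axes as the rest's. The card's upper edge is then at z 113 mm and stands 23 mm of slope beyond the ramps' tops.
- tipper: Grey stand of the tipping pan, fixed; plate 220 mm (x) by 300 (y), cheeks at y = -141 and +141 mm, up to z 151. Origin: centre of the underside; x points level out of the pan's mouth. Hinge along y at x 0, z 130 mm. Level, the pan's floor top is at z 130, x -115 to +115; walls 50 mm high at the back and at y = -122 and +122, these ending at x 58: beyond is a bare lip. Mouth 240 mm wide.
- lip (a point): Point on the top of the pan's floor, 98 mm from the hinge towards the mouth, midway across: where the card's lower edge is to stand. It moves down with the pan; x along the pan's floor out of the mouth.
- pan (a joint): Tilt of the pan (rad): 0 level, up to 0.52 with the mouth down. A spring brings it back to level; pressing the lip needs about 5 N at first and 8 to 10 N at 0.46. The coils begin to slide at 0.15 to 0.25 rad.
- tray: Blue catch tray fixed on the bench in front of and below the mouth, 160 mm (x) by 290 mm (y); near wall 30 mm, side walls 45 mm, far wall 60 mm high. Origin at the centre of its underside; x leads away from the pan.
- transformer: Big yellow toroidal transformer with black bands, a disc 104 mm across and 32 mm high, about 0.5 kg, lying flat in the left or right half of the pan. Origin at its centre.
- choke_a: Green toroidal choke with copper winding, a disc 60 mm across and 26 mm high, about 0.12 kg, lying flat in the other half of the pan from the transformer. Origin at its centre.
- choke_b: A second choke like choke_a, starting about 70 mm behind it (further from the mouth). Origin at its centre.
- cleaner: White bottle with a red cap, 54 mm across, 150 mm high; origin at the centre of its underside. Leave it standing.
- meter: Yellow multimeter standing up, 50 x 80 mm, 140 mm high; origin at the centre of its underside. Leave it standing.
- spool: Steel-coloured solder spool standing on end, 52 mm across, 42 mm high; origin at the centre of its underside. Leave it standing.
Things that resemble listed ones, but are neither listed nor needed, are in the scene too. Leave any pink or purple look-alike of the choke_a alone. Leave any purple look-alike of the choke_b alone.

How it is judged:
On the way, in this order (a step that is already met when the one before it is completed fails the run):
1. the card leans in the rest, let go (distance between card and rest_seat below 0.025 m and angle between the y axis of card and the y axis of rest, either way round below 0.2 rad and angle between the x axis of card and the x axis of rest, either way round between 0.6 and 0.97 rad and contact force between the fingers and card below 0.2 N), for 0.2 s.
2. the pan is tipped by the card, which is held upright and square across the mouth and blocks most of it (value of joint pan above 0.12 rad and contact force between card and tipper above 1 N and contact force between the fingers and card above 1 N and x of card in the frame of tipper between 0.06 and 0.13 m and y of card in the frame of tipper between -0.065 and 0.065 m and angle between the y axis of card and the y axis of tipper, either way round below 0.2 rad and angle between card's own z axis and vertical between 0.9 and 2.24 rad), for 0.1 s.
At the end, for the whole second after the job is handed in: Both chokes at rest inside the blue tray, the transformer at rest in the pan, the pan within 0.05 rad of level, and the card at rest leaning in the wooden rest, its centre within 25 mm of the seat and its long side within 0.2 rad of the rest's (distance between card and rest_seat below 0.025 m and angle between the y axis of card and the y axis of rest, either way round below 0.2 rad and angle between the x axis of card and the x axis of rest, either way round between 0.6 and 0.97 rad and x of choke_a in the frame of tray between -0.08 and 0.08 m and y of choke_a in the frame of tray between -0.145 and 0.145 m and height (world z) of each of choke_a, choke_b below 0.07 m and linear speed of each of choke_a, choke_b, transformer, card below 0.03 m/s and x of choke_b in the frame of tray between -0.08 and 0.08 m and y of choke_b in the frame of tray between -0.145 and 0.145 m and x of transformer in the frame of tipper between -0.11 and 0.1 m and y of transformer in the frame of tipper between -0.12 and 0.12 m and height (world z) of transformer above 0.135 m and value of joint pan below 0.05 rad); the robot touches nothing.
It fails at once if the transformer leaves the pan (x of transformer in the frame of tipper above 0.14 m or height (world z) of transformer below 0.08 m).
It fails at once if the gripper itself touches the pan or the coils (contact force between any of the fingers, the arm and tipper above 1 N or contact force between any of the fingers, the arm and transformer above 1 N or contact force between any of the fingers, the arm and choke_a above 1 N or contact force between any of the fingers, the arm and choke_b above 1 N).
It fails at once if a bystander (bottle, meter or spool) is shifted more than 30 mm or knocked over (distance of any of cleaner, meter, spool from where it was at the start of the episode above 0.03 m or angle between any of cleaner, meter, spool's own z axis and vertical above 0.5 rad).
It also fails if it takes over 64 s, if anything falls off the work surface, if the arm or the gripper's body presses on something with over 40 N, if the wrist force passes 120 N, or if a joint passes its speed limit or range.

## Working session

There is one attempt and no reset: what is moved stays moved. The work goes in short steps, Python scripts to look and compute and a shell command to move; the robot and the scene stay as the last step left them, time stands still between calls to the robot, and variables do not carry over. Pictures are saved under pics/ and viewed, and the job is handed in when it is done.

```bash
ls; mkdir -p pics
python3 - <<'E'
from cell import readout, cams, workorder
import cv2
print(readout.observe())
for n in("scene","side","wrist"):
    c=cams.read_camera(n); cv2.imwrite(f"pics/{n}0.png",c["color"][:,:,::-1])
    print(n,c["fx"],c["fy"],c["cx"],c["cy"],c.get("world_to_cam",c.get("T_tool_cam")))
E
```

```text
pics
{'time': 0.0, 'qpos': array([ 1.18898961e+00,  3.42697651e-01,  1.52501303e+00, -2.86929377e-05,
        1.27541435e+00, -1.46004608e-01]), 'qvel': array([ 4.90425855e-04,  4.71562096e-07,  4.59808905e-05, -4.29229137e-04,
       -5.42952656e-04, -9.60745331e-04]), 'joint_efforts': array([-1.03704246e-03, -4.31245708e+01, -2.44220906e+01,  7.17262086e-02,
        5.59456449e-02, -1.23304726e-04]), 'tool_pos': array([0.12258329, 0.5103429 , 0.40405917]), 'tool_rot': array([-1.69889771,  1.5692637 , -1.93469145]), 'contact_force': array([ 0.02384622,  0.24884742, -0.2751023 ]), 'torque': array([-0.00861901, -0.03292002, -0.00097421]), 'opening': 0.09185291567937962}
scene 491.1085024915477 491.1085024915477 312.2207896168091 204.47784350921788 [[ 2.21586424e-01  9.75140473e-01  7.16963960e-04 -1.07618706e-01]
 [ 6.07872070e-01 -1.37555065e-01 -7.82029507e-01 -2.02536243e-01]
 [-7.62490002e-01  1.73722944e-01 -6.23240993e-01  1.82076310e+00]
 [ 0.00000000e+00  0.00000000e+00  0.00000000e+00  1.00000000e+00]]
side 489.8704371697164 489.8704371697164 320.9589946423283 202.6589812666506 [[ 0.99712488 -0.0750733  -0.01029441 -0.4678101 ]
 [-0.06179001 -0.72690987 -0.6839474   0.08082593]
 [ 0.04386308  0.68261706 -0.72945869  1.33673949]
 [ 0.          0.          0.          1.        ]]
wrist 341.2472333762652 341.2472333762652 318.7210424056836 200.92809335683032 [[ 1.78927401e-04 -2.83861797e-01  9.58865188e-01  1.84833699e-02]
 [ 9.99999894e-01  4.58236929e-04 -5.09471239e-05  1.03299507e-03]
 [-4.24925497e-04  9.58865095e-01  2.83861849e-01 -7.68436225e-02]
 [ 0.00000000e+00  0.00000000e+00  0.00000000e+00  1.00000000e+00]]
```

View pics/scene0.png

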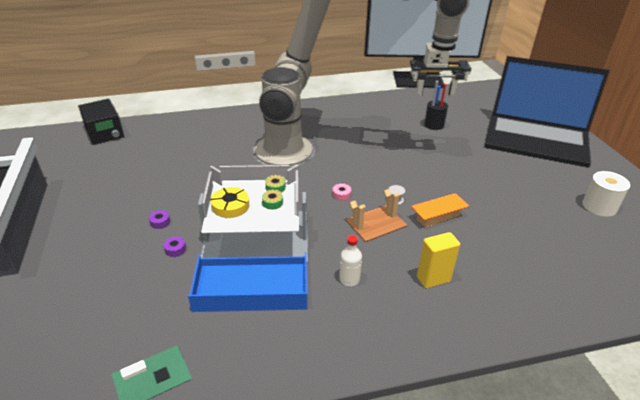

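View pics/side0.png

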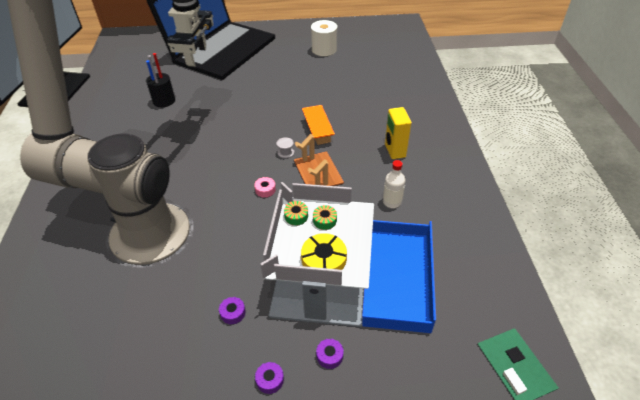

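View pics/wrist0.png

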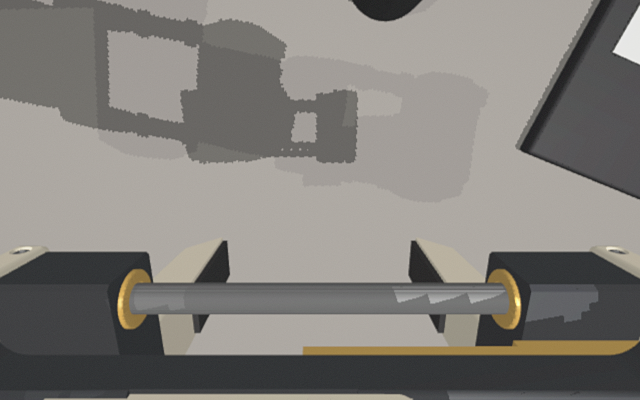

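```bash
cat > h.py <<'E'
import numpy as np, cv2
from cell import readout, cams
def ray(c,u,v):
    M=np.array(c["world_to_cam"]);R=M[:3,:3];t=M[:3,3]
    d=R.T@np.array([(u-c["cx"])/c["fx"],(v-c["cy"])/c["fy"],1.]);return -R.T@t,d
def onz(c,u,v,z):
    o,d=ray(c,u,v);return o+d*(z-o[2])/d[2]
def proj(c,p):
    M=np.array(c["world_to_cam"]);q=M[:3,:3]@np.asarray(p)+M[:3,3]
    return c["cx"]+c["fx"]*q[0]/q[2],c["cy"]+c["fy"]*q[1]/q[2]
def tri(c1,p1,c2,p2):
    o1,d1=ray(c1,*p1);o2,d2=ray(c2,*p2)
    A=np.stack([d1,-d2],1);s=np.linalg.lstsq(A,o2-o1,rcond=None)[0]
    a=o1+s[0]*d1;b=o2+s[1]*d2;return (a+b)/2,np.linalg.norm(a-b)
def crop(c,x0,y0,x1,y1,f,name):
    im=cv2.resize(c["color"][y0:y1,x0:x1,::-1],None,fx=f,fy=f,interpolation=cv2.INTER_CUBIC)
    cv2.imwrite(name,im)
E
python3 - <<'E'
from h import *
s=cams.read_camera("scene");d=cams.read_camera("side")
crop(s,330,170,490,290,5,"pics/s1.png");crop(s,180,150,330,320,3.5,"pics/s2.png")
crop(d,240,90,420,215,4.4,"pics/d1.png");crop(d,250,170,450,340,3.5,"pics/d2.png")
E
```

```text
(no output)
```

View pics/s1.png

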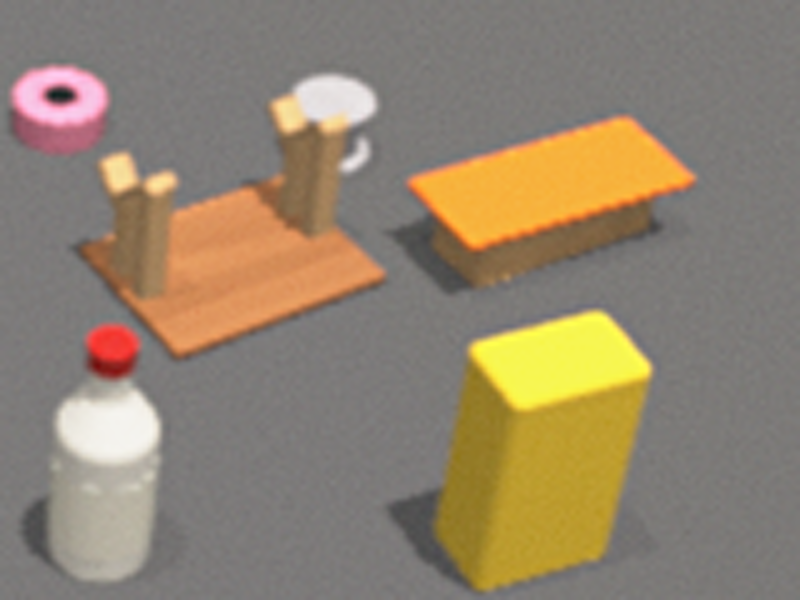

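View pics/d1.png

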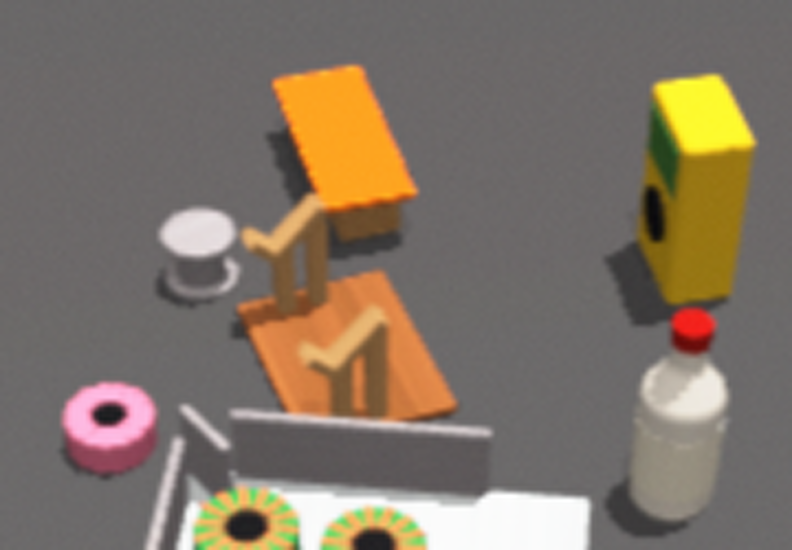

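View pics/s2.png

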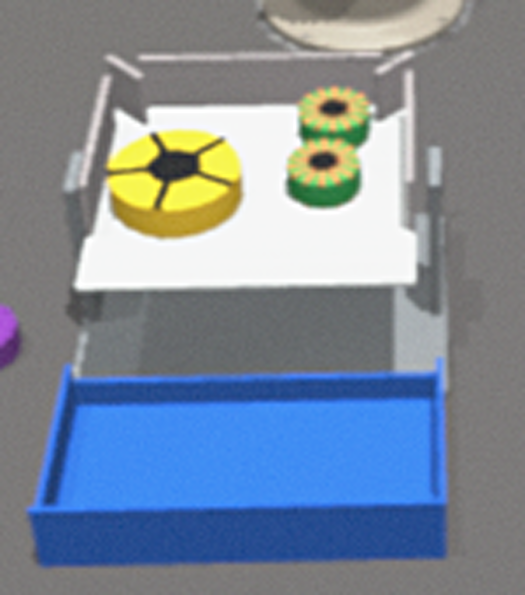

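View pics/d2.png

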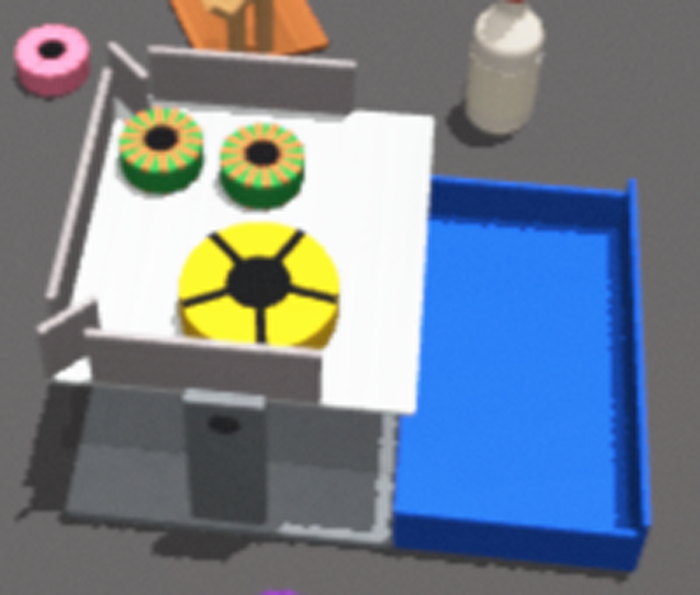

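```bash
cat > m.py <<'E'
from h import *
s=cams.read_camera("scene");d=cams.read_camera("side")
def S1(p):return (330+(p[0]+.5)/5-.5,170+(p[1]+.5)/5-.5)
def S2(p):return (180+p[0]/3.5-.36,150+p[1]/3.5-.36)
def D1(p):return (240+p[0]/4.4-.39,90+p[1]/4.4-.39)
def D2(p):return (250+p[0]/3.5-.36,170+p[1]/3.5-.36)
def show(n,c,f,ps,z):
    P=np.array([onz(c,*f(p),z) for p in ps]);print(n,(P[:,:2]*1000).round(0).tolist());return P
# automatic card corners
for c,n in((s,"s"),(d,"d")):
    hsv=cv2.cvtColor(c["color"],cv2.COLOR_RGB2HSV)
    m=cv2.inRange(hsv,(10,225,180),(19,255,255));k,l,st,ce=cv2.connectedComponentsWithStats(m)
    i=1+st[1:,4].argmax();q=cv2.minAreaRect(np.argwhere(l==i)[:,::-1].astype(np.float32));print(n,st[i],ce[i],(onz(c,*ce[i],.046)*1000).round(1))
C=show("card s",s,S1,[(408,183),(628,117),(695,182),(473,248)],.046);print(C.mean(0))
C=show("card d",d,D1,[(275,80),(362,66),(415,192),(322,212)],.046);print(C.mean(0))
show("rest s",s,S1,[(80,250),(182,356),(385,272),(283,180)],.008)
show("rest d",d,D1,[(237,308),(383,271),(457,408)],.008)
show("panfront s",s,S2,[(75,288),(417,284)],.130)
show("panfront d",d,D2,[(414,412),(434,116)],.130)
show("chokes s",s,S2,[(334,107),(324,162)],.156); show("chokes d",d,D2,[(161,137),(263,152)],.156)
show("tr s",s,S2,[(175,165)],.162);show("tr d",d,D2,[(259,282)],.162)
show("spool s",s,S1,[(335,100)],.042);show("spool d",d,D1,[(198,232)],.042)
show("bottle s",s,S1,[(112,345)],.15);show("bottle d",d,D1,[(692,330)],.15)
show("meter s",s,S1,[(470,348),(603,312),(652,370),(520,410)],.14)
show("tray rim near s",s,S2,[(70,375),(440,368)],.03)
show("tray far top s",s,S2,[(30,512),(446,503)],.06)
E
python3 m.py
```

```text
Traceback (most recent call last):
  File "m.py", line 13, in <module>
    i=1+st[1:,4].argmax();q=cv2.minAreaRect(np.argwhere(l==i)[:,::-1].astype(np.float32));print(n,st[i],ce[i],(onz(c,*ce[i],.046)*1000).round(1))
        ~~~~~~~~~~~~~~~^^
ValueError: attempt to get argmax of an empty sequence
```

```bash
sed -i 's/(10,225,180),(19,255,255)/(10,200,150),(20,255,255)/' m.py; python3 -c "
from h import *
s=cams.read_camera('scene');print(s['color'][208,441],cv2.cvtColor(s['color'],cv2.COLOR_RGB2HSV)[208,441])"; python3 m.py
```

```text
[247 180  64] [ 19 189 247]
s [419 214  10   6  13] [423.         216.76923077] [525.7 325.8  46. ]
d [303 106  31  32 629] [317.42289348 121.54531002] [487.4 388.6  46. ]
card s [[471.0, 311.0], [440.0, 470.0], [509.0, 481.0], [537.0, 325.0]]
[0.48907139 0.39643024 0.046     ]
card d [[441.0, 468.0], [509.0, 480.0], [535.0, 324.0], [467.0, 308.0]]
[0.48816726 0.39483488 0.046     ]
rest s [[445.0, 114.0], [549.0, 145.0], [505.0, 287.0], [407.0, 257.0]]
rest d [[403.0, 253.0], [509.0, 284.0], [547.0, 140.0]]
panfront s [[547.0, -309.0], [599.0, -61.0]]
panfront d [[549.0, -309.0], [598.0, -62.0]]
chokes s [[400.0, -89.0], [471.0, -109.0]]
chokes d [[403.0, -90.0], [472.0, -110.0]]
tr s [[457.0, -223.0]]
tr d [[460.0, -225.0]]
spool s [[377.0, 299.0]]
spool d [[378.0, 298.0]]
bottle s [[679.0, 57.0]]
bottle d [[675.0, 51.0]]
meter s [[710.0, 236.0], [700.0, 313.0], [745.0, 318.0], [757.0, 242.0]]
tray rim near s [[533.0, -326.0], [589.0, -43.0]]
tray far top s [[695.0, -356.0], [751.0, -73.0]]
```

```bash
cat >> h.py <<'E'
from scipy.spatial.transform import Rotation as Ro
def st():
    o=readout.observe();R=Ro.from_euler("xyz",o["tool_rot"]).as_matrix()
    a=np.arctan2(R[1,1],R[0,1])
    print("t",round(o["time"],2),"pos",(o["tool_pos"]*1000).round(1),"yang",a.round(3),"x",R[:,0].round(3),"F",o["contact_force"].round(1),"T",o["torque"].round(2),"open",round(o["opening"]*1000,1),"q",o["qpos"].round(2))
    return o,a
def to(x,y,z,ang):
    o,a=st();da=(ang-a+np.pi/2)%np.pi-np.pi/2
    print("delta",(np.array([x,y,z])-o["tool_pos"]*1000).round(1),"turn",round(da,3))
E
python3 -c "
from h import *
to(488,395.5,202,.185)"
```

```text
t 0.5 pos [122.6 510.5 404.7] yang 1.335 x [ 0.  0. -1.] F [0.6 0.1 0.8] T [-0.03 -0.02  0.01] open 91.2 q [ 1.19  0.34  1.52 -0.    1.28 -0.15]
delta [ 365.4 -115.  -202.7] turn -1.15
```

```bash
python3 -m inch '30 -9 -5 -0.096 1;30 -9 -5 -0.096 1;30 -9 -5 -0.096 1;30 -9 -5 -0.096 1;30 -9 -5 -0.096 1;30 -9 -5 -0.096 1;30 -9 -5 -0.096 1;30 -9 -5 -0.096 1' 30
python3 -m inch '30 -10 -5 -0.096 1;30 -10 -5 -0.096 1;30 -10 -5 -0.096 1;30 -10 -5 -0.096 1;0 0 0 0 1'
python3 -c "
from h import *
to(488,395.5,202,.185)"
```

```text
time: 1.17
tool_pos: [0.3641, 0.4378, 0.3646]
tool_rot: [1.818, 1.571, 0.809]
contact_force: [0.2, 0.6, 0.4]
opening: 0.0918
time: 1.58
tool_pos: [0.4872, 0.3959, 0.3431]
tool_rot: [0.513, 1.569, -0.884]
contact_force: [-0.7, -0.4, 0.1]
opening: 0.0919
t 1.58 pos [487.2 395.9 343.1] yang 0.174 x [ 0.001 -0.001 -1.   ] F [-0.7 -0.4  0.1] T [-0.12  0.05  0.01] open 91.9 q [ 0.56  0.58  1.31 -0.    1.25  0.39]
delta [   0.8   -0.4 -141.1] turn 0.011
```

```bash
python3 -m inch '1 0 -30 0.01 1;0 0 -30 0 1;0 0 -30 0 1;0 0 -30 0 1;0 0 -21 0 1;0 0 0 0 1'
python3 - <<'E'
from h import *
to(488,395.5,202,.185)
s=cams.read_camera("scene");d=cams.read_camera("side")
crop(s,380,130,520,250,4,"pics/s3.png");crop(d,240,60,400,180,4,"pics/d3.png")
cv2.imwrite("pics/sd3.png",np.hstack([cv2.imread("pics/s3.png"),cv2.imread("pics/d3.png")])[:, :])
a=cv2.imread("pics/sd3.png");cv2.imwrite("pics/sd3.png",cv2.resize(a,(800,int(a.shape[0]*800/a.shape[1]))))
E
```

```text
time: 2.08
tool_pos: [0.4819, 0.3977, 0.1988]
tool_rot: [-1.194, 1.562, -2.571]
contact_force: [-1.5, -1.1, -0.4]
opening: 0.0918
t 2.08 pos [481.9 397.7 198.8] yang 0.194 x [-0.008 -0.005 -1.   ] F [-1.5 -1.1 -0.4] T [-0.1   0.1   0.01] open 91.8 q [ 0.57  0.74  1.46 -0.    0.96  0.37]
delta [ 6.1 -2.2  3.2] turn -0.009
```

View pics/sd3.png

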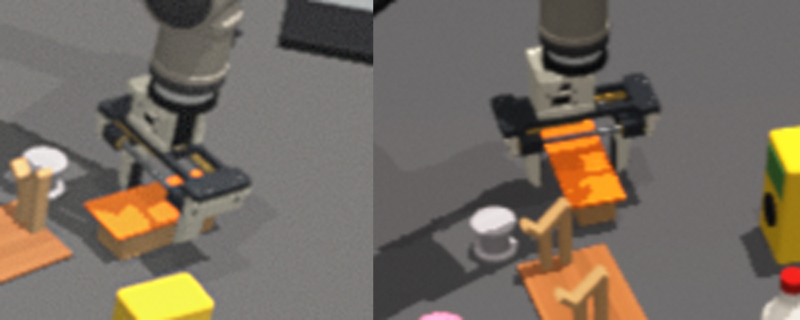

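The picture shows the fingers straddling the card's long edges, with the card centred between them. I'll let the arm settle, then close.

```bash
python3 -m inch '0 0 0 0 1;0 0 0 0 1'; python3 -c "
from h import *
to(488,395.5,202,.185)"
```

```text
time: 2.35
tool_pos: [0.4841, 0.399, 0.2059]
tool_rot: [1.934, 1.567, 0.556]
contact_force: [1.2, 0.0, 0.2]
opening: 0.0918
t 2.35 pos [484.1 399.  205.9] yang 0.193 x [ 0.003  0.002 -1.   ] F [1.2 0.  0.2] T [-0.04 -0.    0.03] open 91.8 q [ 0.57  0.73  1.45 -0.    0.96  0.37]
delta [ 3.9 -3.5 -3.9] turn -0.008
```

```bash
python3 -m inch '3 -3 -3 0 1;0 0 0 0 1;0 0 0 0 1'; python3 -c "
from h import *
to(488,395.5,202,.185)"
```

```text
time: 2.6
tool_pos: [0.4869, 0.3953, 0.2013]
tool_rot: [1.866, 1.57, 0.487]
contact_force: [-0.6, 0.9, 0.3]
opening: 0.0917
t 2.6 pos [486.9 395.3 201.3] yang 0.193 x [ 0.001  0.    -1.   ] F [-0.6  0.9  0.3] T [-0.11  0.03  0.06] open 91.7 q [ 0.56  0.73  1.45 -0.    0.95  0.37]
delta [1.1 0.2 0.7] turn -0.008
```

```bash
python3 -m inch '0 0 0 0 0.5;0 0 0 0 0.5;0 0 0 0 0.5;0 0 0 0 0.5;0 0 0 0 0.5' 30; python3 -m inch '0 0 10 0 0.5;0 0 20 0 0.5;0 0 30 0 0.5;0 0 0 0 0.5'
python3 - <<'E'
from h import *
st()
s=cams.read_camera("scene");d=cams.read_camera("side")
crop(s,340,110,520,250,4,"pics/s3.png");crop(d,240,60,420,200,4,"pics/d3.png")
a=np.hstack([cv2.imread("pics/s3.png"),cv2.imread("pics/d3.png")]);cv2.imwrite("pics/sd4.png",cv2.resize(a,(800,int(a.shape[0]*800/a.shape[1]))))
E
```

```text
time: 3.02
tool_pos: [0.4866, 0.3955, 0.2007]
tool_rot: [1.793, 1.571, 0.415]
contact_force: [-0.0, -1.2, -0.8]
opening: 0.0674
time: 3.35
tool_pos: [0.4879, 0.3964, 0.2669]
tool_rot: [1.941, 1.561, 0.563]
contact_force: [1.5, 0.8, 0.7]
opening: 0.0674
t 3.35 pos [487.9 396.4 266.9] yang 0.193 x [ 0.008  0.005 -1.   ] F [1.5 0.8 0.7] T [-0.06 -0.08 -0.03] open 67.4 q [0.56 0.65 1.4  0.   1.08 0.37]
```

View pics/sd4.png

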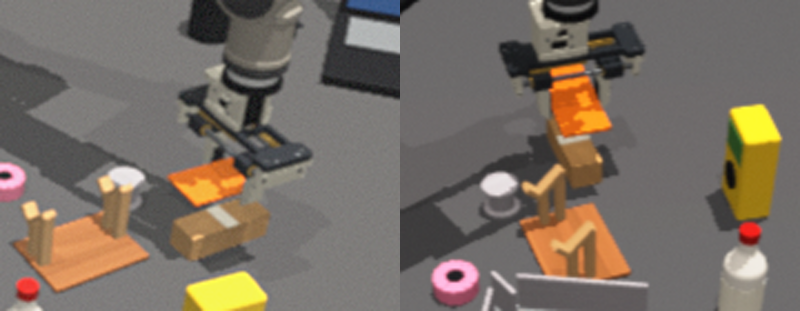

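Run:
```python
import io,contextlib
with contextlib.redirect_stdout(io.StringIO()):
    from m import *
a,e1=tri(s,S1((161,182)),d,D1((378,314)));b,e2=tri(s,S1((333,122)),d,D1((316,201)))
print((a*1000).round(1),e1,(b*1000).round(1),e2)
m=(a+b)/2;y=b-a;yaw=np.arctan2(-y[0],y[1]);print(yaw,m*1000,"origin",m[:2]*1000-7*np.array([np.cos(yaw),np.sin(yaw)]),np.linalg.norm(y))
to(476,199.5,261,.285)
```

```text
[493.8 144.   93.6] 0.000555383100436501 [461.3 261.   93.7] 0.000571565938060884
0.27145451714081775 [477.53939458 202.4728328   93.66268197] origin [470.7957212  200.59590197] 0.12141851045318466
t 3.55 pos [486.3 395.3 260.3] yang 0.193 x [-0.001 -0.001 -1.   ] F [-0.9  0.4 -1. ] T [-0.07  0.08 -0.03] open 67.6 q [ 0.56  0.66  1.41 -0.    1.07  0.37]
delta [ -10.3 -195.8    0.7] turn 0.092
```

```bash
python3 -m inch '0 0 35 0 0.5;-1 -15 15 0.01 0.5;-1 -30 0 0.02 0.5;-2 -40 0 0.03 0.5;-2 -40 0 0.03 0.5;-2 -40 0 0 0.5;-2 -30 0 0 0.5;0 0 0 0 0.5'; python3 -m inch '0 0 0 0 0.5'; python3 -c "
from h import *
to(475.5,200,262,.28)"
```

```text
time: 4.22
tool_pos: [0.4759, 0.1961, 0.3096]
tool_rot: [-1.249, 1.566, -2.541]
contact_force: [-0.3, 0.5, -0.9]
opening: 0.0674
time: 4.3
tool_pos: [0.4765, 0.199, 0.31]
tool_rot: [-1.671, 1.569, -2.962]
contact_force: [0.7, 0.3, -0.7]
opening: 0.0673
t 4.3 pos [476.5 199.  310. ] yang 0.28 x [-0.002 -0.    -1.   ] F [ 0.7  0.3 -0.7] T [-0.05 -0.02 -0.06] open 67.3 q [ 0.25  0.42  1.68  0.    1.04 -0.03]
delta [ -1.   1. -48.] turn 0.0
```

```bash
python3 -m inch '-1 0 -20 0 0.5;0 0 -18 0 0.5;0 0 -8 0 0.5;0 0 0 0 0.5;0 0 0 0 0.5'
python3 - <<'E'
from h import *
st()
s=cams.read_camera("scene");d=cams.read_camera("side")
crop(s,320,130,460,250,4,"pics/s3.png");crop(d,250,80,390,200,4,"pics/d3.png")
a=np.hstack([cv2.imread("pics/s3.png"),cv2.imread("pics/d3.png")]);cv2.imwrite("pics/sd5.png",cv2.resize(a,(800,int(a.shape[0]*800/a.shape[1]))))
E
```

```text
time: 4.72
tool_pos: [0.4757, 0.2012, 0.2644]
tool_rot: [-1.721, 1.57, -3.008]
contact_force: [-0.4, 0.1, -0.3]
opening: 0.0674
t 4.72 pos [475.7 201.2 264.4] yang 0.284 x [-0.001 -0.    -1.   ] F [-0.4  0.1 -0.3] T [-0.11 -0.04 -0.02] open 67.4 q [ 0.25  0.49  1.73  0.    0.92 -0.03]
```

View pics/sd5.png

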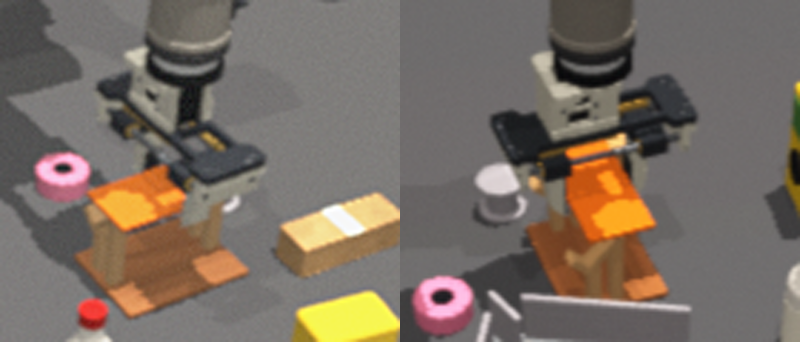

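```bash
python3 -m inch '0 0 -2 0 0.5;0 0 0 0 0.5;0 0 0 0 1;0 0 0 0 1;0 0 0 0 1;0 0 0 0 1;0 0 0 0 1;0 0 0 0 1'
python3 - <<'E'
from h import *
st()
s=cams.read_camera("scene");d=cams.read_camera("side")
crop(s,320,130,460,250,4,"pics/s3.png");crop(d,250,80,390,200,4,"pics/d3.png")
a=np.hstack([cv2.imread("pics/s3.png"),cv2.imread("pics/d3.png")]);cv2.imwrite("pics/sd6.png",cv2.resize(a,(800,int(a.shape[0]*800/a.shape[1]))))
E
```

```text
time: 5.48
tool_pos: [0.4756, 0.2005, 0.2628]
tool_rot: [1.47, 1.571, 0.182]
contact_force: [-1.6, 0.4, 0.4]
opening: 0.0913
t 5.48 pos [475.6 200.5 262.8] yang 0.283 x [ 0.  0. -1.] F [-1.6  0.4  0.4] T [-0.08  0.02 -0.01] open 91.3 q [ 0.25  0.49  1.74 -0.    0.92 -0.03]
```

View pics/sd6.png

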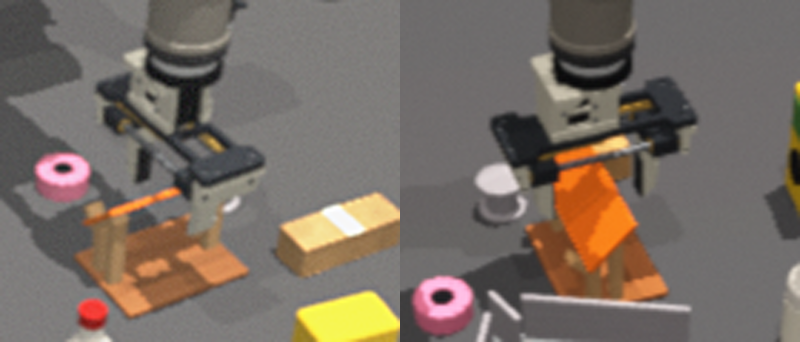

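```bash
python3 -m inch '0 0 10 0 1;0 0 20 0 1;0 0 30 0 1;0 0 30 0 1;0 0 20 0 1;0 0 0 0 1'
python3 - <<'E'
from h import *
st()
s=cams.read_camera("scene");d=cams.read_camera("side")
crop(s,330,160,430,260,5,"pics/s3.png");crop(d,270,110,370,210,5,"pics/d3.png")
a=np.hstack([cv2.imread("pics/s3.png"),cv2.imread("pics/d3.png")]);cv2.imwrite("pics/sd7.png",cv2.resize(a,(800,400)))
E
```

```text
time: 6.08
tool_pos: [0.4763, 0.2007, 0.3781]
tool_rot: [1.539, 1.561, 0.252]
contact_force: [0.2, 0.1, 0.6]
opening: 0.092
t 6.08 pos [476.3 200.7 378.1] yang 0.283 x [ 0.009  0.002 -1.   ] F [0.2 0.1 0.6] T [-0.12  0.06 -0.01] open 92.0 q [ 0.25  0.35  1.59  0.    1.19 -0.03]
```

View pics/sd7.png

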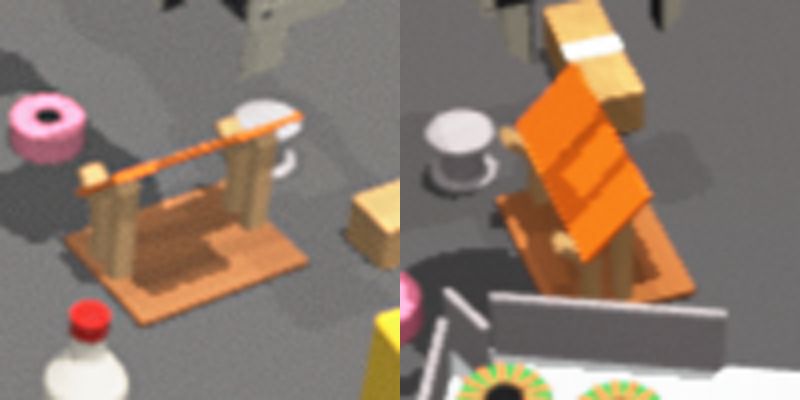

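Run:
```python
from h import *
d=cams.read_camera("side")
D=lambda p:(270+(p[0]-400)/4-.4,110+p[1]/4-.4)
for p,z in(((578,63),.117),((650,195),.117),((582,260),.069),((515,125),.069)):
    q=onz(d,*D(p),z)*1000;c,sn=np.cos(.28),np.sin(.28);r=q-[475.5,200,0]
    print(q.round(1),"rest:",round(c*r[0]+sn*r[1],1),round(-sn*r[0]+c*r[1],1))
```

```text
[470.8 278.5 117. ] rest: 17.2 76.8
[511. 127. 117.] rest: 13.9 -80.0
[462.  116.2  69. ] rest: -36.1 -76.8
[421.2 268.8  69. ] rest: -33.2 81.1
```

```bash
python3 -m inch '-1 0 -25 -0.015 1;-1 0 -30 0 1;0 0 -25 0 1;0 0 -13 0 1;0 0 0 0 1;0 0 0 0 1'
python3 - <<'E'
from h import *
to(449,192.4,280,.268)
s=cams.read_camera("scene");d=cams.read_camera("side")
crop(s,320,130,460,250,4,"pics/s3.png");crop(d,250,80,390,200,4,"pics/d3.png")
a=np.hstack([cv2.imread("pics/s3.png"),cv2.imread("pics/d3.png")]);cv2.imwrite("pics/sd8.png",cv2.resize(a,(800,int(a.shape[0]*800/a.shape[1]))))
E
```

```text
time: 6.73
tool_pos: [0.4733, 0.2004, 0.2786]
tool_rot: [-1.584, 1.567, -2.886]
contact_force: [-0.0, -0.2, -0.1]
opening: 0.0921
t 6.73 pos [473.3 200.4 278.6] yang 0.268 x [-0.003 -0.001 -1.   ] F [-0.  -0.2 -0.1] T [-0.08  0.04  0.08] open 92.1 q [ 0.25  0.46  1.72 -0.    0.96 -0.02]
delta [-24.3  -8.    1.4] turn 0.0
```

View pics/sd8.png

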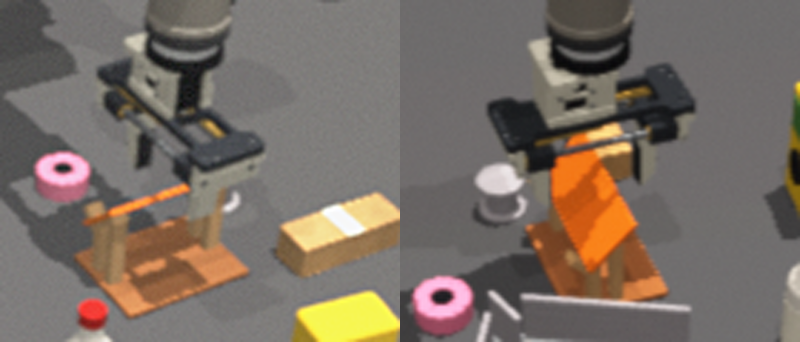

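Both fingers straddle the card's upper edge. Next I'll shift toward the lip side and close halfway.

```bash
python3 -m inch '-8 -2 0 0 1;-8 -3 0 0 1;-8 -3 1 0 1;0 0 2 0 0.7;0 0 2 0 0.5;0 0 2 0 0.5;0 0 2 0 0.4;0 0 0 0 0.4' 15
python3 - <<'E'
from h import *
to(449,192.4,288,.268)
s=cams.read_camera("scene");d=cams.read_camera("side")
crop(s,320,130,460,250,4,"pics/s3.png");crop(d,250,80,390,200,4,"pics/d3.png")
a=np.hstack([cv2.imread("pics/s3.png"),cv2.imread("pics/d3.png")]);cv2.imwrite("pics/sd9.png",cv2.resize(a,(800,int(a.shape[0]*800/a.shape[1]))))
E
```

```text
time: 7.5
tool_pos: [0.4501, 0.1926, 0.2894]
tool_rot: [1.529, 1.569, 0.227]
contact_force: [0.4, 0.6, 0.8]
opening: 0.0633
t 7.5 pos [450.1 192.6 289.4] yang 0.268 x [ 0.002  0.    -1.   ] F [0.4 0.6 0.8] T [-0.07 -0.02  0.02] open 63.3 q [ 0.25  0.41  1.78 -0.    0.95 -0.02]
delta [-1.1 -0.2 -1.4] turn -0.0
```

View pics/sd9.png

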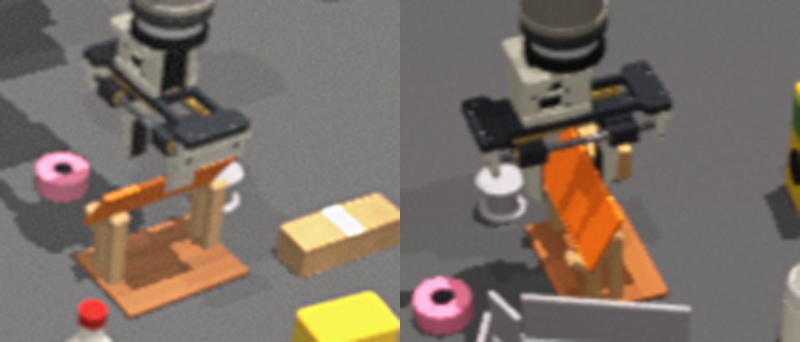

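```bash
python3 -m inch '0 0 0 0 0.4;0 0 0 0 0.4;0 0 0 0 0.2;0 0 0 0 0.2;0 0 0 0 0.2;0 0 0 0 0.2;0 0 0 0 0.2' 15
python3 - <<'E'
from h import *
to(449,192.4,288,.268)
s=cams.read_camera("scene");d=cams.read_camera("side")
crop(s,320,130,460,250,4,"pics/s3.png");crop(d,250,80,390,200,4,"pics/d3.png")
a=np.hstack([cv2.imread("pics/s3.png"),cv2.imread("pics/d3.png")]);cv2.imwrite("pics/sd10.png",cv2.resize(a,(800,int(a.shape[0]*800/a.shape[1]))))
E
```

```text
time: 8.18
tool_pos: [0.4496, 0.1925, 0.2887]
tool_rot: [-1.31, 1.571, -2.613]
contact_force: [0.6, -0.3, -0.5]
opening: 0.0185
t 8.18 pos [449.6 192.5 288.7] yang 0.268 x [-0. -0. -1.] F [ 0.6 -0.3 -0.5] T [-0.05  0.03 -0.07] open 18.5 q [ 0.25  0.41  1.78 -0.    0.95 -0.02]
delta [-0.6 -0.1 -0.7] turn -0.0
```

View pics/sd10.png

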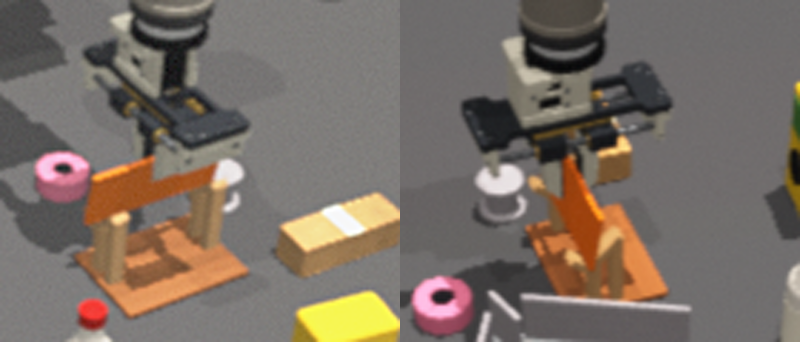

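```bash
python3 -m inch '0 0 0 0 0;0 0 0 0 0;0 0 0 0 0;0 0 0 0 0' 20;python3 -m inch '0 0 0 0 0;0 0 0 0 0' 60
python3 - <<'E'
from h import *
st()
s=cams.read_camera("scene");d=cams.read_camera("side")
crop(s,320,130,460,250,4,"pics/s3.png");crop(d,250,80,390,200,4,"pics/d3.png")
a=np.hstack([cv2.imread("pics/s3.png"),cv2.imread("pics/d3.png")]);cv2.imwrite("pics/sd11.png",cv2.resize(a,(800,int(a.shape[0]*800/a.shape[1]))))
E
```

```text
time: 8.62
tool_pos: [0.4484, 0.1922, 0.2885]
tool_rot: [-1.557, 1.566, -2.86]
contact_force: [-6.3, -2.0, 6.3]
opening: 0.006
time: 8.78
tool_pos: [0.4479, 0.1921, 0.2884]
tool_rot: [-1.556, 1.564, -2.858]
contact_force: [-8.0, -2.6, 8.0]
opening: 0.0058
t 8.78 pos [447.9 192.1 288.4] yang 0.268 x [-0.006 -0.002 -1.   ] F [-8.  -2.6  8. ] T [-0.71  1.82 -0.02] open 5.8 q [ 0.25  0.41  1.79 -0.    0.96 -0.02]
```

View pics/sd11.png

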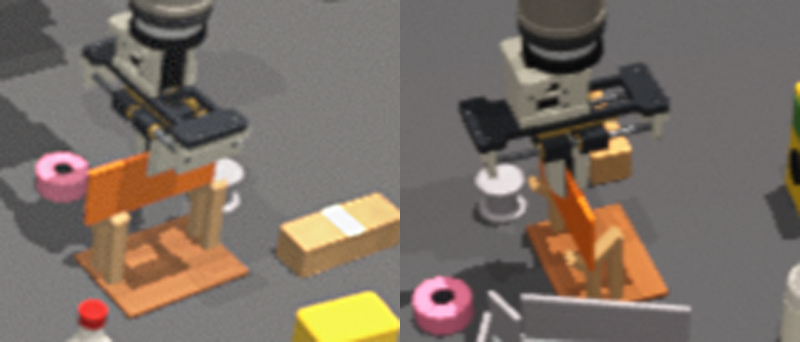

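```bash
python3 -m inch '0 0 10 0 0;0 0 20 0 0;0 0 30 0 0;0 0 30 0 0;0 0 30 0 0;0 0 20 0 0;0 0 10 0 0;0 0 0 0 0' 60
python3 - <<'E'
from h import *
to(545,-238.7,430,-.203)
s=cams.read_camera("scene");d=cams.read_camera("side")
crop(s,320,100,460,220,4,"pics/s3.png");crop(d,250,60,390,180,4,"pics/d3.png")
a=np.hstack([cv2.imread("pics/s3.png"),cv2.imread("pics/d3.png")]);cv2.imwrite("pics/sd12.png",cv2.resize(a,(800,int(a.shape[0]*800/a.shape[1]))))
E
```

```text
time: 9.55
tool_pos: [0.4498, 0.1926, 0.4413]
tool_rot: [1.561, 1.565, 0.258]
contact_force: [0.6, 0.3, -0.7]
opening: 0.0057
t 9.55 pos [449.8 192.6 441.3] yang 0.268 x [ 0.005  0.001 -1.   ] F [ 0.6  0.3 -0.7] T [-0.09 -0.   -0.01] open 5.7 q [ 0.25  0.25  1.56  0.    1.33 -0.02]
delta [  95.2 -431.3  -11.3] turn -0.471
```

View pics/sd12.png

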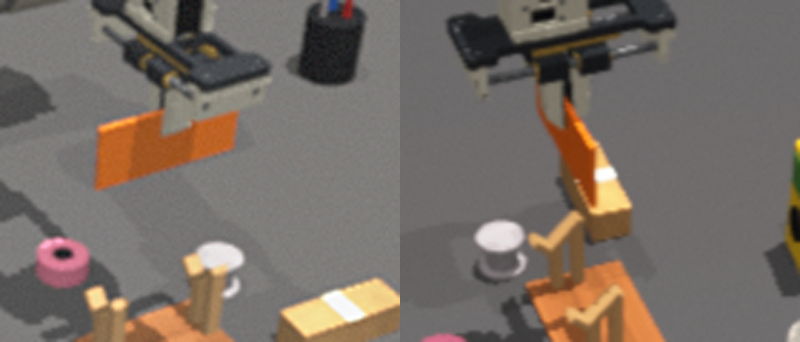

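```bash
python3 -m inch '3 -15 0 -0.03 0;7 -30 0 -0.04 0;8 -35 0 -0.04 0;8 -35 0 -0.04 0;8 -35 0 -0.04 0;8 -35 0 -0.04 0;8 -35 0 -0.04 0;8 -35 0 -0.04 0' ; python3 -m inch '8 -35 0 -0.04 0;8 -35 0 -0.04 0;8 -35 0 -0.04 0;7 -35 0 -0.04 0;4 -25 0 0 0;2 -11 0 0 0;0 0 0 0 0'
python3 - <<'E'
from h import *
to(545,-238.7,430,-.203)
s=cams.read_camera("scene");d=cams.read_camera("side")
crop(s,150,60,340,300,2.1,"pics/s3.png");crop(d,240,100,450,340,2.1,"pics/d3.png")
a=np.hstack([cv2.imread("pics/s3.png"),cv2.imread("pics/d3.png")]);print(a.shape);cv2.imwrite("pics/sd13.png",cv2.resize(a,(800,int(a.shape[0]*800/a.shape[1]))))
E
```

```text
time: 10.32
tool_pos: [0.5075, -0.0643, 0.437]
tool_rot: [-1.839, 1.568, 2.83]
contact_force: [1.1, 1.1, -1.0]
opening: 0.0051
time: 10.9
tool_pos: [0.5446, -0.2408, 0.4364]
tool_rot: [-1.806, 1.568, 2.701]
contact_force: [-0.1, 0.4, -1.6]
opening: 0.0053
t 10.9 pos [ 544.6 -240.8  436.4] yang -0.205 x [-0.003  0.001 -1.   ] F [-0.1  0.4 -1.6] T [-0.14  0.11 -0.03] open 5.3 q [-0.54  0.45  1.26 -0.    1.43 -0.34]
delta [ 0.4  2.1 -6.4] turn 0.002
(504, 840, 3)
```

View pics/sd13.png

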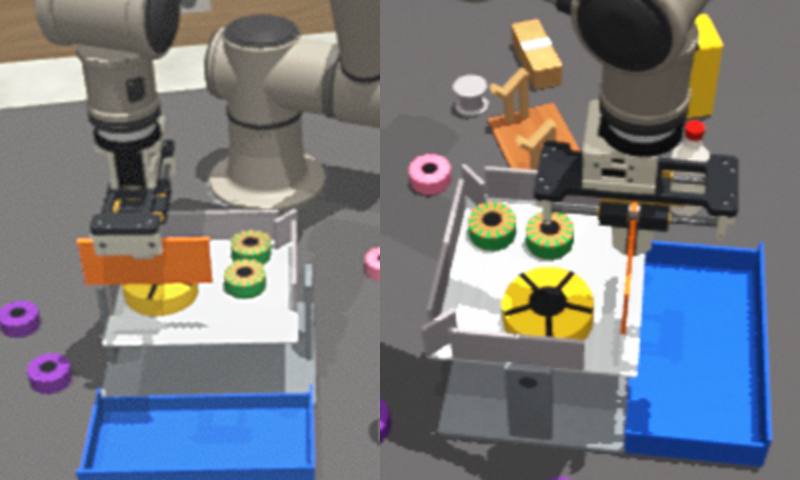

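Run:
```python
from h import *
s=cams.read_camera("scene");crop(s,180,160,270,220,8,"pics/s14.png")
f=lambda p:(150+p[0]/2-.25,60+p[1]/2-.25)
X=np.array([.9795,-.2016]);Y=np.array([.2016,.9795]);O=np.array([460.7,-162.1])
for p,z in(((80,283),.217),((212,282),.217),((79,240),.285),((210,238),.285)):
    q=onz(s,*f(p),z)[:2]*1000-O;print((X@q).round(1),(Y@q).round(1))
```

```text
96.4 -144.9
97.6 20.0
99.2 -135.1
98.1 22.5
```

View pics/s14.png

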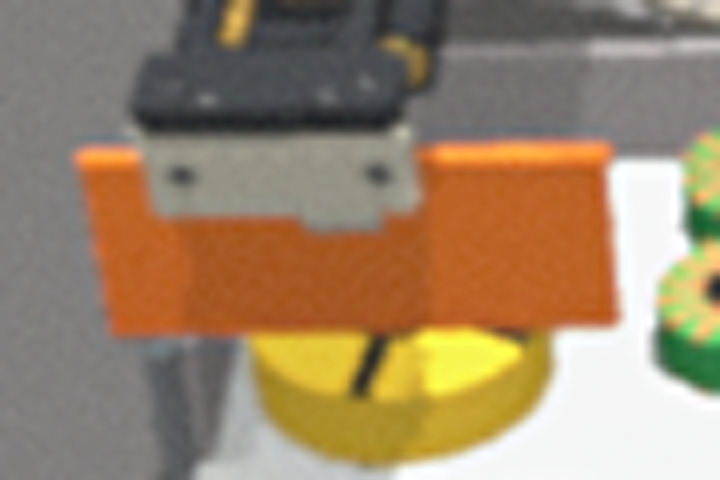

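Run:
```python
from h import *
s=cams.read_camera("scene")
f=lambda p:(180+p[0]/8-.44,160+p[1]/8-.44)
X=np.array([.9795,-.2016]);Y=np.array([.2016,.9795]);O=np.array([460.7,-162.1])
for p,z in(((112,335),.217),((619,323),.217),((78,150),.285),((612,143),.285)):
    q=onz(s,*f(p),z)[:2]*1000-O;print((X@q).round(1),(Y@q).round(1))
to(545,-238.7,355,-.203)
```

```text
97.3 -135.2
94.3 22.8
93.2 -136.0
92.7 25.2
t 11.1 pos [ 544.6 -236.9  438.5] yang -0.2 x [-0.001  0.001 -1.   ] F [ 0.6 -0.2 -0.6] T [-0.1   0.04  0.02] open 5.7 q [-0.54  0.45  1.26  0.    1.43 -0.34]
delta [  0.4  -1.8 -83.5] turn -0.003
```

```bash
python3 -m inch '-1 -3 -20 0 0;0 0 -25 0 0;0 0 -20 0 0;0 0 -10 0 0;0 0 0 0 0;0 0 0 0 0' 60
python3 - <<'E'
from h import *
to(545,-238.7,355,-.203)
s=cams.read_camera("scene");d=cams.read_camera("side")
crop(s,150,60,340,300,2.1,"pics/s3.png");crop(d,240,100,450,340,2.1,"pics/d3.png")
a=np.hstack([cv2.imread("pics/s3.png"),cv2.imread("pics/d3.png")]);cv2.imwrite("pics/sd15.png",cv2.resize(a,(800,int(a.shape[0]*800/a.shape[1]))))
E
```

```text
time: 11.6
tool_pos: [0.5439, -0.2407, 0.3643]
tool_rot: [1.527, 1.57, -0.245]
contact_force: [0.5, -0.6, -0.9]
opening: 0.0056
t 11.6 pos [ 543.9 -240.7  364.3] yang -0.201 x [ 0. -0. -1.] F [ 0.5 -0.6 -0.9] T [-0.1   0.08  0.03] open 5.6 q [-0.55  0.5   1.39  0.    1.25 -0.34]
delta [ 1.1  2.  -9.3] turn -0.002
```

View pics/sd15.png

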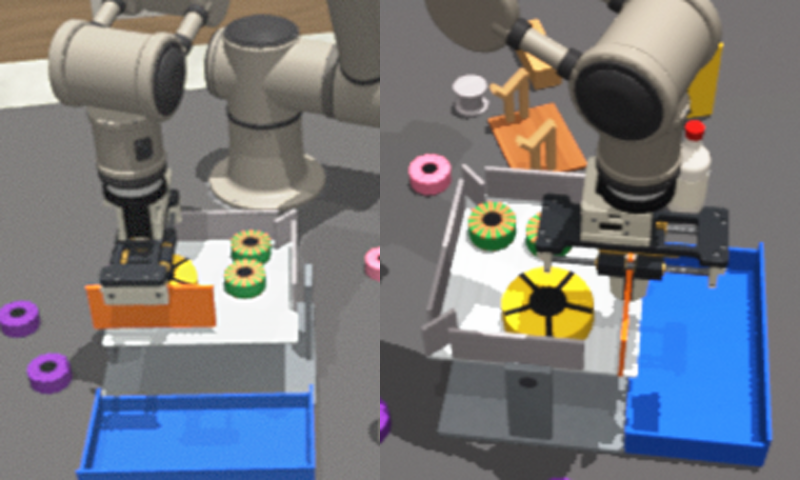

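```bash
python3 -m inch '0 0 -6 0 0;0 0 -5 0 0;0 0 -5 0 0;0 0 -5 0 0;0 0 0 0 0'
python3 - <<'E'
from h import *
to(545,-238.7,350,-.203)
E
```

```text
time: 12.12
tool_pos: [0.5438, -0.2416, 0.343]
tool_rot: [1.307, 1.569, -0.466]
contact_force: [-0.1, 0.2, 5.9]
opening: 0.0057
t 12.12 pos [ 543.8 -241.6  343. ] yang -0.202 x [ 0.002 -0.001 -1.   ] F [-0.1  0.2  5.9] T [ 0.05  0.17 -0.01] open 5.7 q [-0.55  0.52  1.41  0.    1.2  -0.34]
delta [1.2 2.9 7. ] turn -0.001
```

```bash
python3 -m inch '-1 0 -5 0 0;-1 0 -5 0 0;-1 1 -5 0 0;-1 0 -5 0 0;0 0 0 0 0'
python3 - <<'E'
from h import *
to(545,-238.7,350,-.203)
s=cams.read_camera("scene");d=cams.read_camera("side")
crop(s,150,60,340,300,2.1,"pics/s3.png");crop(d,240,100,450,340,2.1,"pics/d3.png")
a=np.hstack([cv2.imread("pics/s3.png"),cv2.imread("pics/d3.png")]);cv2.imwrite("pics/sd16.png",cv2.resize(a,(800,int(a.shape[0]*800/a.shape[1]))))
E
```

```text
time: 12.53
tool_pos: [0.5402, -0.2409, 0.3239]
tool_rot: [1.272, 1.566, -0.501]
contact_force: [0.9, -0.0, 8.4]
opening: 0.0055
t 12.53 pos [ 540.2 -240.9  323.9] yang -0.202 x [ 0.004 -0.002 -1.   ] F [ 0.9 -0.   8.4] T [-0.2  -0.34  0.01] open 5.5 q [-0.55  0.53  1.45  0.    1.15 -0.35]
delta [ 4.8  2.2 26.1] turn -0.001
```

View pics/sd16.png

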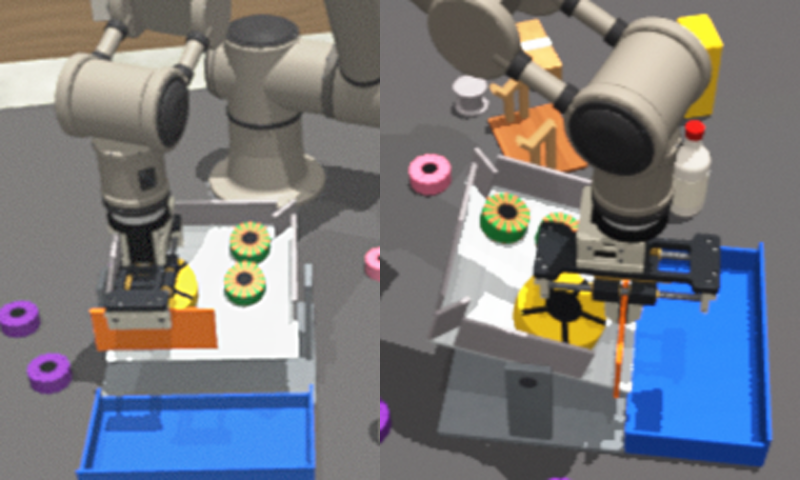

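```bash
python3 -m inch '-1 0 -4 0 0;-1 0 -4 0 0;-1 1 -4 0 0;-1 0 -3 0 0;0 0 0 0 0;0 0 0 0 0'
python3 - <<'E'
from h import *
to(545,-238.7,350,-.203)
s=cams.read_camera("scene");d=cams.read_camera("side")
crop(s,150,60,340,300,2.1,"pics/s3.png");crop(d,240,100,450,340,2.1,"pics/d3.png")
a=np.hstack([cv2.imread("pics/s3.png"),cv2.imread("pics/d3.png")]);cv2.imwrite("pics/sd17.png",cv2.resize(a,(800,int(a.shape[0]*800/a.shape[1]))))
E
```

```text
time: 13.13
tool_pos: [0.537, -0.2402, 0.3096]
tool_rot: [1.307, 1.562, -0.466]
contact_force: [4.8, -1.3, 6.9]
opening: 0.0056
t 13.13 pos [ 537.  -240.2  309.6] yang -0.202 x [ 0.008 -0.004 -1.   ] F [ 4.8 -1.3  6.9] T [-0.41 -0.88 -0.02] open 5.6 q [-0.55  0.54  1.48  0.    1.11 -0.35]
delta [ 8.   1.5 40.4] turn -0.001
```

View pics/sd17.png

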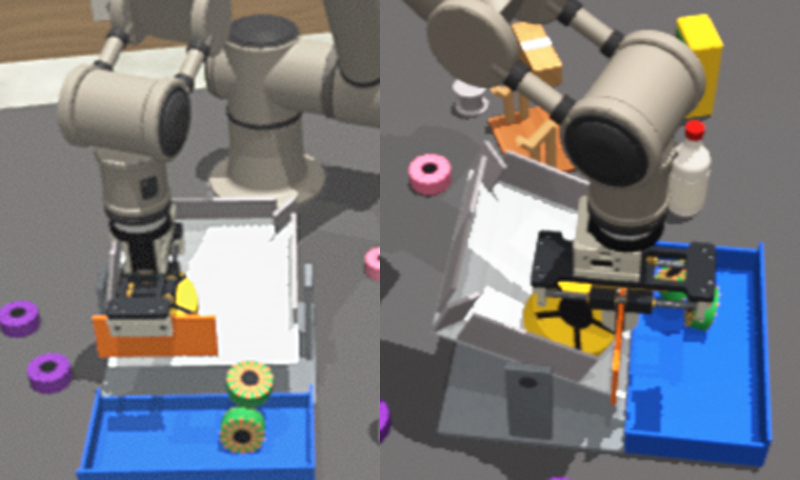

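```bash
python3 -m inch '0 0 0 0 0;0 0 0 0 0;0 0 0 0 0;0 0 0 0 0;0 0 0 0 0;0 0 0 0 0'
python3 - <<'E'
from h import *
st()
s=cams.read_camera("scene");d=cams.read_camera("side")
crop(s,170,160,340,320,2.6,"pics/s3.png");crop(d,290,180,450,340,2.6,"pics/d3.png")
a=cv2.imread("pics/s3.png");b=cv2.imread("pics/d3.png");a=np.hstack([a,b]);cv2.imwrite("pics/sd18.png",cv2.resize(a,(800,int(a.shape[0]*800/a.shape[1]))))
E
```

```text
time: 13.73
tool_pos: [0.5371, -0.2402, 0.3098]
tool_rot: [1.309, 1.562, -0.464]
contact_force: [4.4, -0.8, 6.9]
opening: 0.0056
t 13.73 pos [ 537.1 -240.2  309.8] yang -0.202 x [ 0.008 -0.004 -1.   ] F [ 4.4 -0.8  6.9] T [-0.34 -1.01  0.03] open 5.6 q [-0.55  0.54  1.48  0.    1.11 -0.35]
```

View pics/sd18.png

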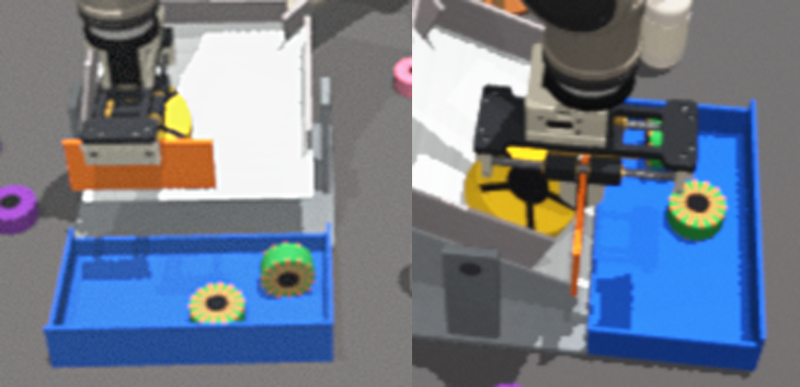

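```bash
python3 -m inch '1 0 4 0 0;1 0 5 0 0;1 0 5 0 0;1 0 5 0 0;1 -1 5 0 0;1 0 5 0 0;1 0 5 0 0;1 -1 5 0 0'; python3 -m inch '0 0 5 0 0;0 0 10 0 0;0 0 15 0 0;0 0 20 0 0;0 0 20 0 0;0 0 20 0 0;0 0 10 0 0;0 0 0 0 0'
python3 - <<'E'
from h import *
to(448.9,192.4,440,.268)
s=cams.read_camera("scene");d=cams.read_camera("side")
crop(s,150,60,340,320,2.1,"pics/s3.png");crop(d,240,100,450,360,2.1,"pics/d3.png")
a=np.hstack([cv2.imread("pics/s3.png"),cv2.imread("pics/d3.png")]);cv2.imwrite("pics/sd19.png",cv2.resize(a,(800,int(a.shape[0]*800/a.shape[1]))))
E
```

```text
time: 14.5
tool_pos: [0.5433, -0.2413, 0.3467]
tool_rot: [-1.896, 1.568, 2.614]
contact_force: [0.1, 0.6, 2.8]
opening: 0.0054
time: 15.17
tool_pos: [0.5436, -0.2415, 0.4492]
tool_rot: [1.234, 1.567, -0.539]
contact_force: [0.3, -0.7, -1.7]
opening: 0.0054
t 15.17 pos [ 543.6 -241.5  449.2] yang -0.202 x [ 0.003 -0.002 -1.   ] F [ 0.3 -0.7 -1.7] T [-0.07  0.05 -0.02] open 5.4 q [-0.55  0.44  1.24  0.    1.45 -0.34]
delta [-94.7 433.9  -9.2] turn 0.47
```

View pics/sd19.png

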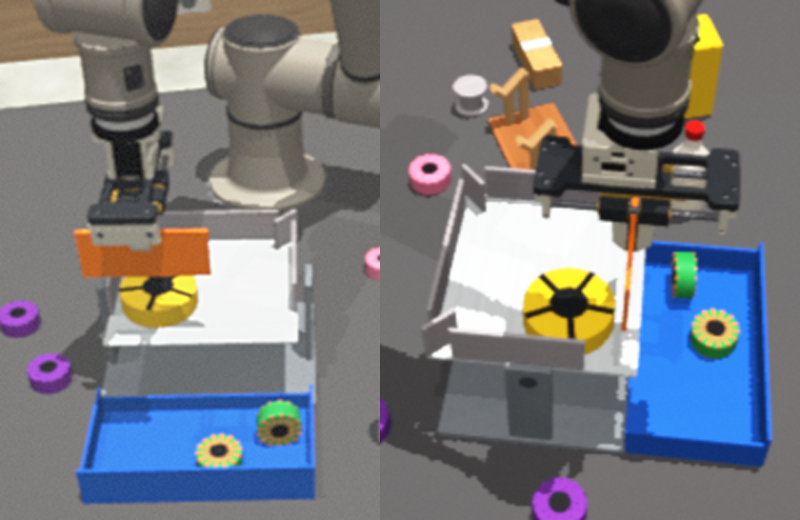

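The picture shows the pan level, the transformer still in it, and both chokes in the tray. The card is still held, so I'll take it back to the rest.

```bash
python3 -m inch '-3 15 0 0.03 0;-7 30 0 0.04 0;-8 35 0 0.04 0;-8 35 0 0.04 0;-8 35 0 0.04 0;-8 35 0 0.04 0;-8 35 0 0.04 0;-8 35 0 0.04 0' ; python3 -m inch '-8 35 0 0.04 0;-8 35 0 0.04 0;-8 35 0 0.04 0;-7 35 0 0.04 0;-4 25 0 0 0;-4 14 0 0 0;0 0 0 0 0;0 0 0 0 0'
python3 - <<'E'
from h import *
to(447,191.8,310,.268)
s=cams.read_camera("scene");d=cams.read_camera("side")
crop(s,320,100,460,220,4,"pics/s3.png");crop(d,250,60,390,180,4,"pics/d3.png")
a=np.hstack([cv2.imread("pics/s3.png"),cv2.imread("pics/d3.png")]);cv2.imwrite("pics/sd20.png",cv2.resize(a,(800,int(a.shape[0]*800/a.shape[1]))))
E
```

```text
time: 15.93
tool_pos: [0.4846, 0.015, 0.4451]
tool_rot: [-1.839, 1.568, 2.983]
contact_force: [0.4, -0.0, -0.0]
opening: 0.0055
time: 16.6
tool_pos: [0.4462, 0.1929, 0.4454]
tool_rot: [-1.449, 1.568, -2.749]
contact_force: [-0.1, 0.1, -1.4]
opening: 0.0056
t 16.6 pos [446.2 192.9 445.4] yang 0.27 x [-0.003 -0.001 -1.   ] F [-0.1  0.1 -1.4] T [-0.08  0.04  0.04] open 5.6 q [ 0.25  0.24  1.55 -0.    1.35 -0.02]
delta [   0.8   -1.1 -135.4] turn -0.002
```

View pics/sd20.png

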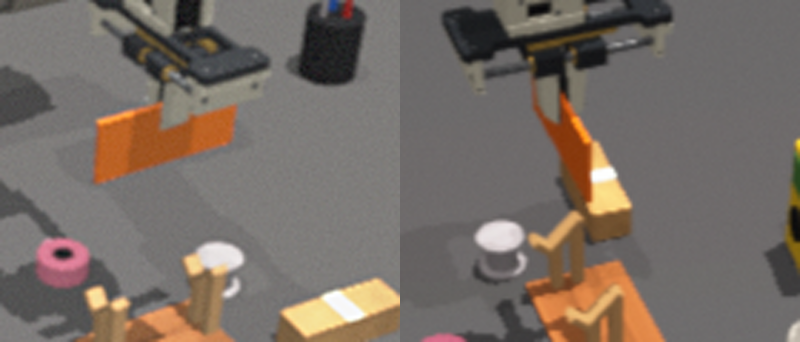

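Grip is unchanged. Descending toward the notch.

```bash
python3 -m inch '0 0 -25 0 0;0 0 -30 0 0;0 0 -35 0 0;0 0 -25 0 0;0 0 -15 0 0;0 0 -7 0 0;0 0 0 0 0;0 0 0 0 0'; python3 -m inch '0 0 -5 0 0;0 0 -5 0 0;0 0 0 0 0;0 0 0 0 0';  python3 - <<'E'
from h import *
to(447,191.8,289,.268)
E
```

```text
time: 17.37
tool_pos: [0.4472, 0.1919, 0.3102]
tool_rot: [1.368, 1.57, 0.064]
contact_force: [-0.8, -0.0, -0.1]
opening: 0.0055
time: 17.7
tool_pos: [0.4466, 0.1925, 0.2999]
tool_rot: [1.422, 1.571, 0.119]
contact_force: [-0.4, 0.7, -0.8]
opening: 0.0057
t 17.7 pos [446.6 192.5 299.9] yang 0.268 x [ 0.  0. -1.] F [-0.4  0.7 -0.8] T [-0.1  -0.01  0.03] open 5.7 q [ 0.25  0.39  1.78 -0.    0.98 -0.02]
delta [  0.4  -0.7 -10.9] turn -0.0
```

```bash
python3 -m inch '0 0 -4 0 0;0 0 -4 0 0;0 0 0 0 0;0 0 0 0 0';  python3 - <<'E'
from h import *
st()
d=cams.read_camera("side");crop(d,270,100,370,200,6,"pics/d21.png")
E
```

```text
time: 18.03
tool_pos: [0.4465, 0.1925, 0.2914]
tool_rot: [-1.6, 1.57, -2.903]
contact_force: [0.1, 0.6, 0.1]
opening: 0.0057
t 18.03 pos [446.5 192.5 291.4] yang 0.268 x [-0.001 -0.    -1.   ] F [0.1 0.6 0.1] T [-0.07 -0.02  0.01] open 5.7 q [ 0.25  0.4   1.79  0.    0.95 -0.02]
```

View pics/d21.png

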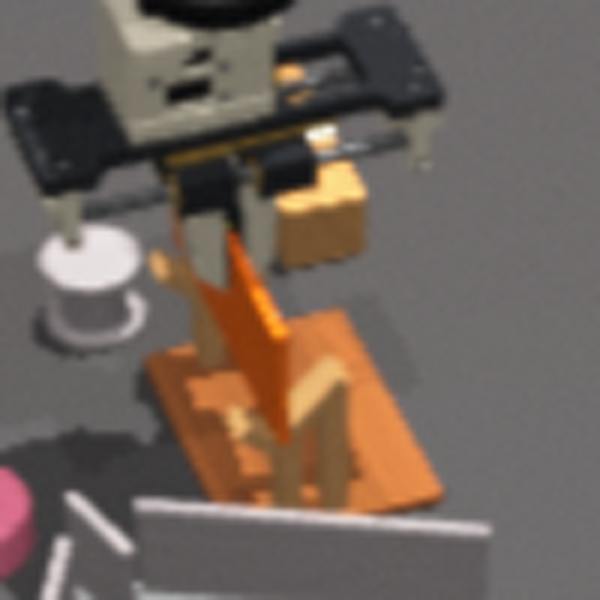

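```bash
python3 -m inch '0 0 -2 0 0;0 0 0 0 0';python3 -m inch '0 0 -2 0 0;0 0 0 0 0';python3 -m inch '0 0 -2 0 0;0 0 0 0 0'
```

```text
time: 18.25
tool_pos: [0.4465, 0.1925, 0.2896]
tool_rot: [-1.566, 1.57, -2.869]
contact_force: [-0.3, 0.4, -0.7]
opening: 0.0056
time: 18.42
tool_pos: [0.4461, 0.1924, 0.2882]
tool_rot: [-1.525, 1.569, -2.827]
contact_force: [-4.7, -1.7, 7.5]
opening: 0.0054
time: 18.58
tool_pos: [0.4461, 0.1924, 0.2879]
tool_rot: [-0.45, 1.571, -1.752]
contact_force: [-9.1, -2.8, 24.5]
opening: 0.0058
```

```bash
python3 -m inch '0 0 2 0 0;3 1 0 0 0.2;4 1 0 0 0.2;4 1 0 0 0.2;3 1 0 0 0.2;0 0 0 0 0.2' 20;  python3 - <<'E'
from h import *
st()
d=cams.read_camera("side");crop(d,270,100,370,200,6,"pics/d22.png")
E
```

```text
time: 19.08
tool_pos: [0.4615, 0.1967, 0.2875]
tool_rot: [1.516, 1.57, 0.213]
contact_force: [0.2, 0.2, -0.4]
opening: 0.0181
t 19.08 pos [461.5 196.7 287.5] yang 0.268 x [ 0.001  0.    -1.   ] F [ 0.2  0.2 -0.4] T [-0.09  0.08  0.05] open 18.1 q [ 0.25  0.43  1.75 -0.    0.96 -0.02]
```

View pics/d22.png

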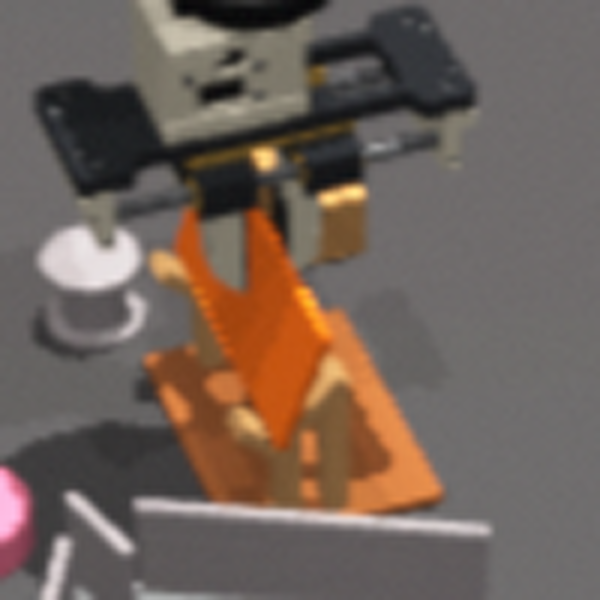

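```bash
python3 -m inch '3 1 0 0 0.4;3 1 0 0 0.6;3 1 0 0 1;2 0 0 0 1;0 0 0 0 1;0 0 0 0 1;0 0 0 0 1;0 0 0 0 1';  python3 -m inch '0 0 0 0 1;0 0 0 0 1;0 0 0 0 1;0 0 0 0 1'
python3 - <<'E'
from h import *
st()
d=cams.read_camera("side");crop(d,270,100,370,200,6,"pics/d23.png")
E
```

```text
time: 19.8
tool_pos: [0.4715, 0.1994, 0.2877]
tool_rot: [-1.648, 1.571, -2.951]
contact_force: [-0.1, -0.7, 0.5]
opening: 0.0674
time: 20.13
tool_pos: [0.4716, 0.1995, 0.2878]
tool_rot: [1.663, 1.571, 0.361]
contact_force: [-0.9, -0.3, -0.2]
opening: 0.0906
t 20.13 pos [471.6 199.5 287.8] yang 0.268 x [ 0.  0. -1.] F [-0.9 -0.3 -0.2] T [-0.14  0.06  0.01] open 90.6 q [ 0.25  0.45  1.72  0.    0.97 -0.02]
```

View pics/d23.png

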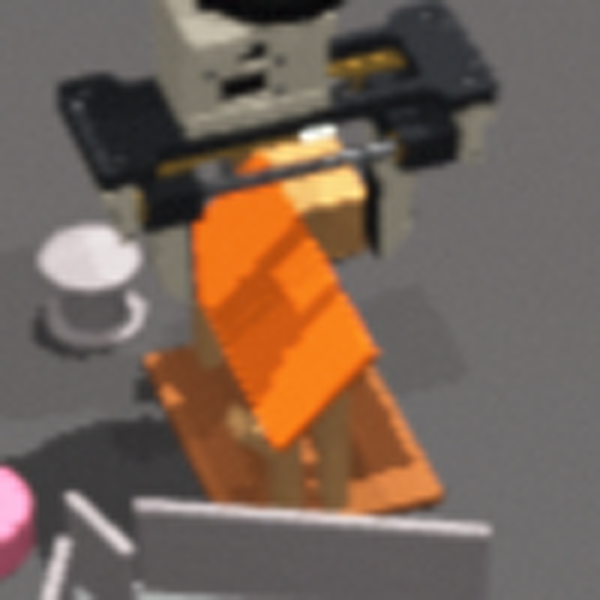

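Seated again. I'll lift clear and check.

```bash
python3 -m inch '0 0 10 0 1;0 0 20 0 1;0 0 30 0 1;0 0 30 0 1;0 0 30 0 1;0 0 20 0 1;0 0 10 0 1;0 0 0 0 1';python3 -m inch '0 0 0 0 1;0 0 0 0 1;0 0 0 0 1;0 0 0 0 1'
python3 - <<'E'
from h import *
st()
d=cams.read_camera("side");s=cams.read_camera("scene")
crop(d,270,110,370,210,6,"pics/d24.png")
crop(s,170,160,420,320,3.2,"pics/s24.png");crop(d,250,110,450,340,2.6,"pics/d25.png")
E
```

```text
time: 20.85
tool_pos: [0.4717, 0.1995, 0.4413]
tool_rot: [1.558, 1.565, 0.255]
contact_force: [-0.3, 0.1, -0.1]
opening: 0.0917
time: 21.18
tool_pos: [0.4716, 0.1994, 0.4367]
tool_rot: [-1.58, 1.569, -2.882]
contact_force: [-0.0, -0.4, 0.2]
opening: 0.0919
t 21.18 pos [471.6 199.4 436.7] yang 0.268 x [-0.002 -0.001 -1.   ] F [-0.  -0.4  0.2] T [-0.07  0.05 -0.06] open 91.9 q [ 0.25  0.29  1.5  -0.    1.35 -0.02]
```

View pics/d24.png

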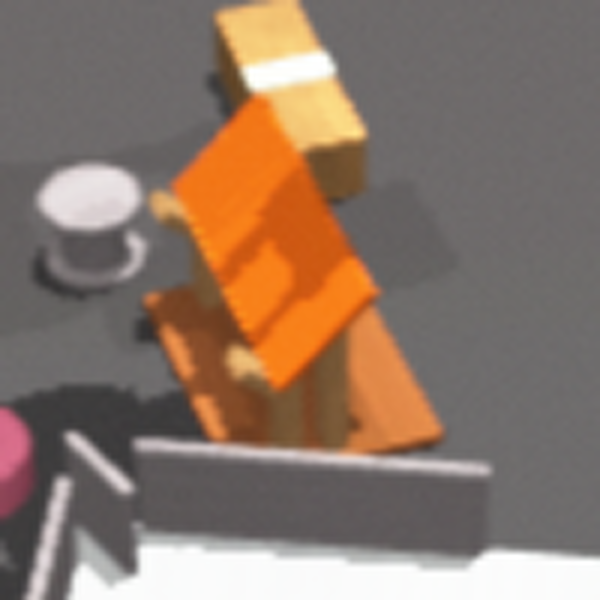

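View pics/s24.png

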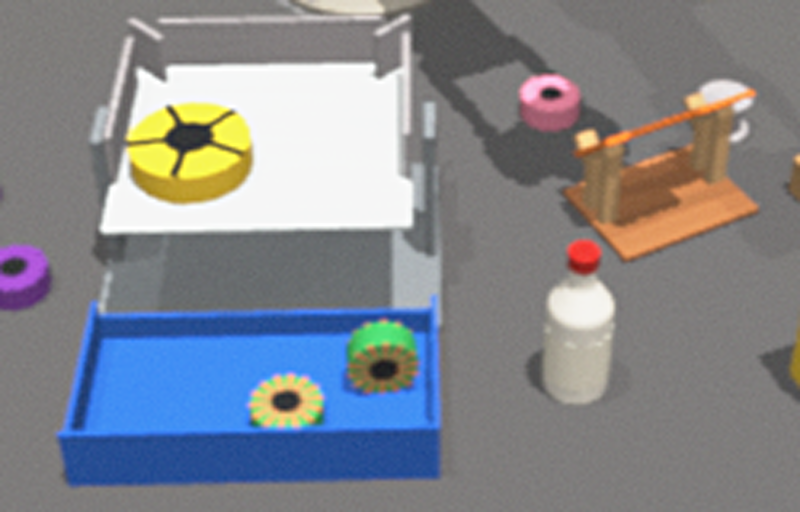

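View pics/d25.png

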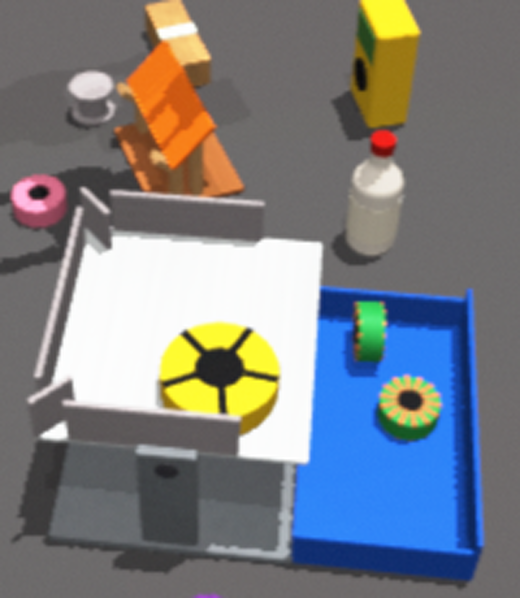

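```bash
python3 -c "
from cell import workorder
print(workorder.hand_in())"
```

```text
the job is handed in; nothing more can be done
None
```

I carried out the whole task and handed the job in at about 21 s on the robot's clock (limit 64 s). No verdict was reported.

**What I did**
1. I lifted the card off the carton and laid it in the rest, where it tipped back onto the ramps and onto the lips after release.
2. I took it again by its upper long edge by tipping it upright in the lip notch.
3. I held it square across the mouth with its centre at about y −60 mm in the tipper's frame, and pressed the lip to roughly 0.4 rad. That tilt is worked out from how far the tool went down.
4. Both chokes slid out into the tray.
5. I let the pan come back level and leaned the card in the rest again.

**Last checks**
- **Card:** the last pictures show it leaning in the rest. I checked this final placing by eye only.
- **Pan:** it looks level, and the transformer is in it.
- **Chokes:** both are inside the tray. One lies flat and the other stands on its edge. The standing one was in the same spot in pictures 6 s apart, so I took it to be at rest.
- **Bystanders:** the bottle, meter and spool look unmoved.
- **Gripper:** it was open and clear of everything, and I saw no sign of it touching the pan or the coils.

**Measurements that disagreed:** my estimates of the rest's position differed by about 4 mm between the base plate and the brackets or seated card, and its yaw came out between 0.26 and 0.30 rad. I used middle values, and both card placings seated.

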